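# Put the dressing stick away in its tube

## Robot

A 6-joint arm with a two-finger parallel gripper is mounted at the origin on the work surface. World frame = base frame: x ahead of the robot, y to its left, z up, the work surface at z = 0. Lengths are in m, angles in rad, forces in N, time in s.
With the tool pointing down it reaches from about 0.375 to 0.9 m from the base axis. Payload 3.1 kg.
Tool frame: the origin (TCP) lies midway between the tips of the shut fingers; the grasp point (between the pads) lies 19 mm behind it (manip.hold_point_z is the distance from the TCP to the grasp point, in m); z points along the fingers, y is the direction in which the jaws open and shut (so a half turn about z gives the same grasp; the last joint's range is limited). The gripper opens to 85 mm and grips with 20 to 120 N. Pads are 22 mm wide; open, the fingers measure 114 mm over their backs; the gripper's body (76 mm by 85 mm) begins 54 mm behind the grasp point. The pads swing forward as they close: fully open they stand 13 mm farther back than shut.
Start: joints at [-1.312, 0.527, 1.433, -0, 1.181, -0.178], TCP at [0.264, -0.566, 0.231] pointing down, gripper open.
Joint ranges: [-3.08, 3.08], [-0.75, 2.2], [0.22, 2.44], [-1.43, 4.57], [0, 2.65], [-2.85, 2.85]. Speed limits (rad/s): [2.79, 2.79, 3.14, 3.14, 3.14, 3.14].

## Interface

Orientations are given as a unit quaternion [x, y, z, w].
In Python, from station import manip gives the robot as it stands.
- The arm moves only by the tool drive_tool, never from a script. Its argument "motion" is one flat list of numbers, 7 for each row, row after row: the shift along the tool's x, y, z in mm, then the turn, a rotation vector about the tool's x, y, z in degrees, then the finger opening in mm, from 0 to 85.4. A call has 1 to 8 rows; each row is the pose to reach, as a shift and turn from the pose measured when the call began, along the tool's axes at that moment; what a row does not reach only later rows make up. A row lasts 1/8 s, in which the tool goes at most 62.5 mm and 10.7 degrees, less where a joint would pass 70% of its speed; a pose out of reach is approached as far as the arm can. A call with a gripper value outside its range is refused whole. The fingers move at their own pace and stop on an object; "force" is the grip in N (left out, the last holds). Time passes only in rows, so rows that repeat a pose let the fingers close. It gives the time, the measured TCP pose, the force and the opening at its end, in the units of the state.
- manip.sense(): the state, without advancing time (a new reading comes with each control period).
- manip.snapshot(name): name is "side" or "top" or "wrist"; returns a dict with "color" (480x640x3 uint8, red, green, blue), "fx", "fy", "cx", "cy" (pixels), "view" (4x4, takes a point from world to camera coordinates). Camera axes: x right, y up, looking along -z (the intrinsics and any distortion apply to the point x, -y, -z); pixel columns grow to the right and rows downward; lengths in m; the calibration is good to about 2 mm. The wrist camera is an equidistant fisheye: a pixel r from the principal point sees the ray r / f radians off the axis. A picture is of the moment at which its call begins. There is no depth.
- manip.sign_off(): hands the job in, once; it reports no verdict.
The state is a dict: "t": time; "q": joint angles; "qd": joint speeds; "tau": joint torques, N m; "tcp_pos": TCP position; "tool_rot": TCP orientation; "force": force on the tool from outside, world axes, zero at the start; "ft_torque": the same for the moment, N m; "finger_gap": opening from 0.0 (shut) to 1.0 (fully open).
Only numpy, scipy, OpenCV 4.12 (cv2) and the standard library are available. Lean on these libraries where they do the work, as an engineer would, in place of code of your own. Each camera call takes 0.05 s, during which the arm holds its last target.

## Task

Two wheel-dressing sticks stand on the black drying mat. Pick up the full-length one and put it away stone end down, right to the bottom of the narrow steel tube that is bolted to the bench, then let go of it. Leave the worn-down short stick and the wide, low steel cup where they are.

Things in the scene. Friction and masses are not known exactly. Their poses are not given: they have to be found in the camera images.
- long_stick: The full-length dressing stick, standing upright on the 4 mm thick black rubber drying mat (160 x 220 mm). A round grey stone rod, 26 mm in diameter and 110 mm long, with a round wooden grip, 30 mm in diameter and 50 mm long, on top of it: 160 mm in all, 0.11 to 0.23 kg. Origin at the centre of the stone's bottom face, z axis along the stick towards the wooden end. The grip spans 110 to 160 mm from the origin.
- short_stick: The worn-down dressing stick, standing upright on the same mat about 100 to 180 mm (centres) from the long one (the two may be either way round): the same stone and the same wooden grip, but only 35 mm of stone is left, 85 mm in all. Origin at the centre of the stone's bottom face, z axis upward. It stays where it is, standing.
- tube: The holder: an upright round steel tube, open at the top, bolted to the bench and immovable. Outer diameter 60 mm, bore 52 mm, wall 4 mm, on a flange 84 mm in diameter and 6 mm thick. Origin at the centre of the flange's underside, on the bench; z axis up along the tube. The rim is 100 mm and the floor of the bore 8 mm above the origin. A stick dropped in may lean against the rim.
- cup: A wide, low, open steel cup, loose on the bench, without handles, 100 mm across the rim and 60 mm high, about 0.35 kg. Origin at the centre of its underside, z axis up. It and the tube may be either way round on the bench. It stays where it is.
There are look-alikes about, which are no part of the job. Leave any yellow look-alike of the long_stick alone. What is shaped like the tube but yellow is not meant.

How it is judged:
By the outcome, as a careful person would: the job done as asked, in the order asked, and still so for the second after the job is handed in, with the robot touching nothing.
It also fails if it takes over 40 s, if anything falls off the work surface, if the arm or the gripper's body presses on something with over 40 N, if the wrist force passes 120 N, or if a joint passes its speed limit or range.

## Working session

There is one attempt and no reset: what is moved stays moved. The work goes in short steps, Python scripts to look and compute and a tool call to move; the robot and the scene stay as the last step left them, time stands still between calls to the robot, and variables do not carry over. Pictures are saved under pics/ and viewed, and the job is handed in when it is done.

Besides the shell and the picture viewer there is one more tool, called after "Emit:" as name(argument=value, ...), one argument or row to a line, values as JSON. drive_tool: Moves the arm, as the interface text tells. Its arguments: {"type":"object","properties":{"motion":{"type":"array","items":{"type":"number"}},"force":{"type":"number"}},"required":["motion"]}

```bash
mkdir -p pics; ls
cat > h.py <<'E'
import numpy as np, cv2
from station import manip
def snap(n,f):
    s=manip.snapshot(n); cv2.imwrite('pics/'+f+'.png',s['color'][:,:,::-1]); np.savez('pics/'+f+'.npz',**s); return s
E
python3 - <<'E'
from h import *
for n in ['side','top','wrist']:
    s=snap(n,n+'0'); print(n,s['fx'],s['fy'],s['cx'],s['cy'],np.round(s['view'],4).tolist(),[k for k in s])
st=manip.sense(); print(st, manip.hold_point_z)
E
```

```text
pics
side 531.0030459954498 531.0030459954498 327.7876408228748 232.18507845033557 [[-0.9169, -0.399, -0.0106, 0.4799], [0.2646, -0.6276, 0.7322, -0.1904], [-0.2988, 0.6685, 0.681, -0.7815], [0.0, 0.0, 0.0, 1.0]] ['color', 'fx', 'fy', 'cx', 'cy', 'view']
top 528.1357467763895 528.1357467763895 320.3464799067649 241.3382193868313 [[0.0292, -0.9988, 0.039, -0.0659], [0.996, 0.0324, 0.0832, -0.5208], [-0.0844, 0.0364, 0.9958, -1.0403], [0.0, 0.0, 0.0, 1.0]] ['color', 'fx', 'fy', 'cx', 'cy', 'view']
wrist 371.64829954431775 371.64829954431775 320.6803868292029 239.90532965804772 [[0.4226, -0.9063, -0.0022, -0.6239], [0.8706, 0.4066, -0.2771, 0.0353], [0.252, 0.1152, 0.9608, -0.3795], [0.0, 0.0, 0.0, 1.0]] ['color', 'fx', 'fy', 'cx', 'cy', 'view']
{'t': 0.15, 'q': array([-1.31249366e+00,  5.28276353e-01,  1.43362661e+00, -4.86590100e-06,
        1.18138815e+00, -1.78494921e-01]), 'qd': array([ 0.00079792, -0.00324049, -0.00590076,  0.00062784, -0.00107732,
        0.000747  ]), 'tau': array([ 1.11562160e-03, -4.42743552e+01, -1.78275776e+01, -1.74908710e-04,
        5.60872955e-03, -1.59447819e-05]), 'tcp_pos': array([ 0.26428419, -0.56576079,  0.23053791]), 'tool_rot': array([ 9.76245076e-01,  2.16667559e-01, -3.61269383e-05, -8.48467579e-04]), 'force': array([ 0.35177271, -0.51607294,  0.28819949]), 'ft_torque': array([ 0.00172109, -0.05558802, -0.0018048 ]), 'finger_gap': 1.000933510271545} 0.0187
```

View pics/top0.png

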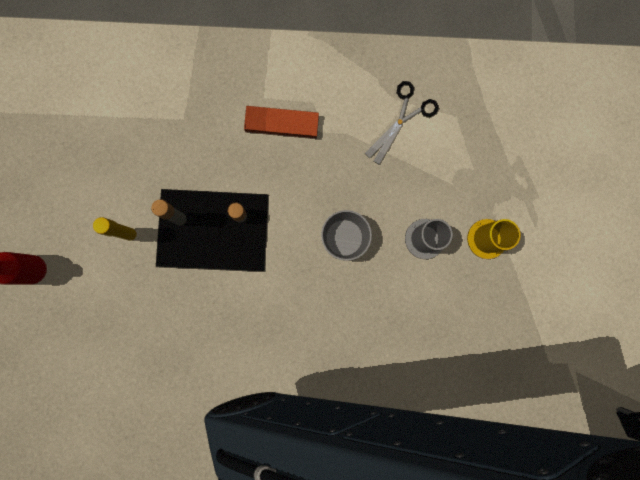

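View pics/side0.png

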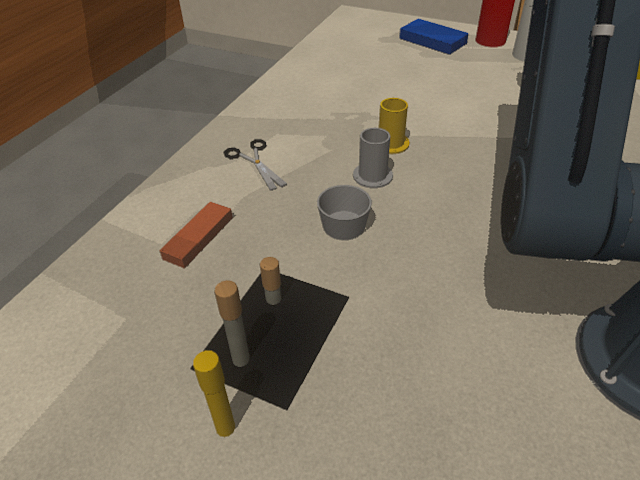

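View pics/wrist0.png

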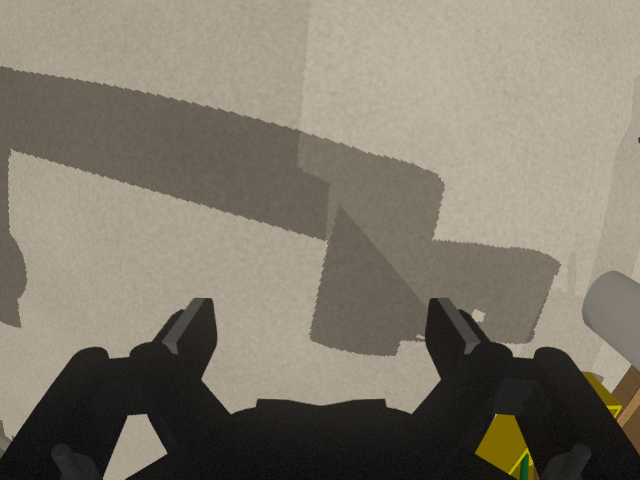

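The top view shows the long stick's grip at (160,208), the short stick at (237,212), the cup at (347,236) and the steel tube's rim at (437,235). The yellow stick is at (100,226) and the yellow tube at (500,236). I'll enlarge these to read them more closely.

Run:
```python
import cv2
a=cv2.imread('pics/top0.png'); b=cv2.imread('pics/side0.png')
cv2.imwrite('pics/c1.png',cv2.resize(a[185:285,130:280],None,fx=5,fy=5,interpolation=2))
cv2.imwrite('pics/c2.png',cv2.resize(a[190:290,310:460],None,fx=5,fy=5,interpolation=2))
cv2.imwrite('pics/c3.png',cv2.resize(b[250:400,180:330],None,fx=4,fy=4,interpolation=2))
cv2.imwrite('pics/c4.png',cv2.resize(b[110:250,300:420],None,fx=4,fy=4,interpolation=2))
```

```text
(no output)
```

View pics/c1.png

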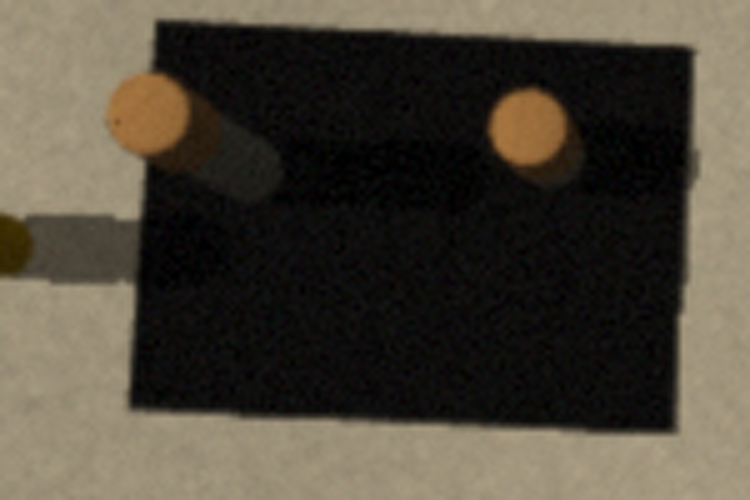

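View pics/c2.png

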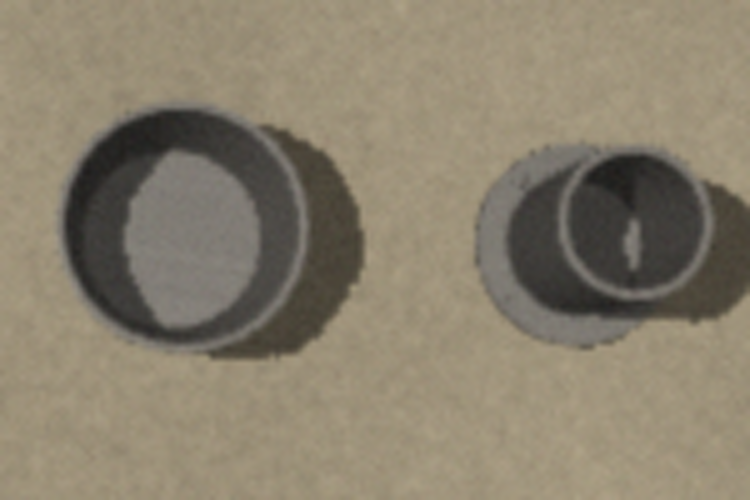

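View pics/c3.png

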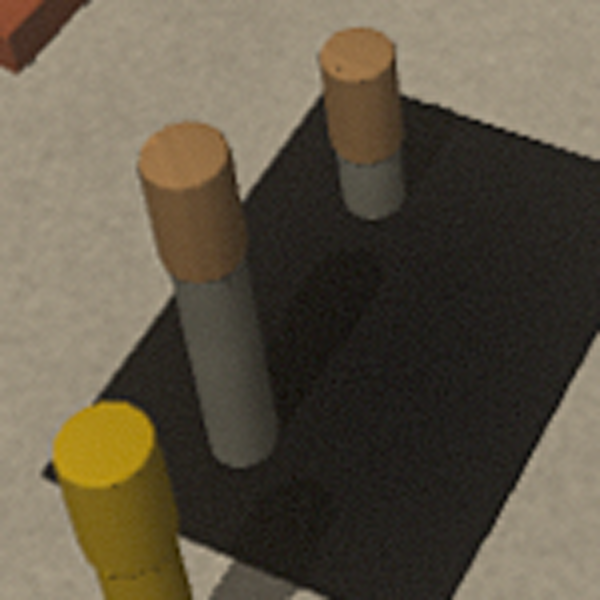

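View pics/c4.png

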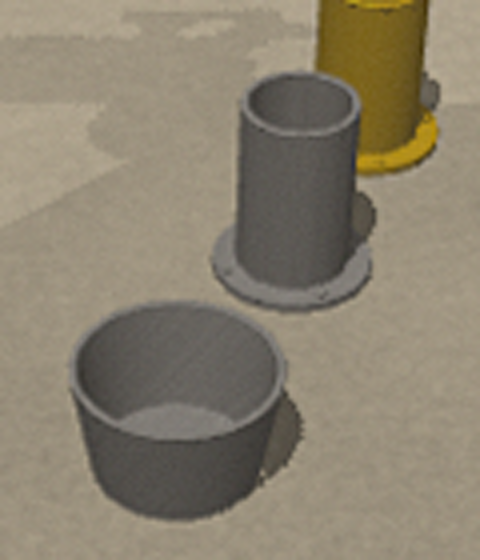

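```bash
cat >> h.py <<'E'
def ray(s,u,v):
    V=np.array(s['view']);R=V[:3,:3];o=-R.T@V[:3,3]
    d=R.T@np.array([(u-s['cx'])/s['fx'],-(v-s['cy'])/s['fy'],-1]); return o,d/np.linalg.norm(d)
def atz(s,u,v,z):
    o,d=ray(s,u,v); return o+d*(z-o[2])/d[2]
def tri(a,b):
    A=np.zeros((3,3));c=np.zeros(3)
    for o,d in (a,b):
        P=np.eye(3)-np.outer(d,d);A+=P;c+=P@o
    return np.linalg.solve(A,c)
def proj(s,p):
    V=np.array(s['view']);c=V[:3,:3]@p+V[:3,3]; return s['cx']+s['fx']*c[0]/-c[2], s['cy']-s['fy']*c[1]/-c[2]
E
python3 - <<'E'
from h import *
T=dict(np.load('pics/top0.npz'));S=dict(np.load('pics/side0.npz'))
np.set_printoptions(precision=4,suppress=True)
o=-.4
for n,t,s,z in [('long',(159.6,207.6),(226.25,289),.164),('short',(235.4,210.2),(269.5,263.75),.089),('tube',(437.2,234.6),(374.75,136),.1),('cup',(347,235.6),(344.5,202.5),.06),('yel',(101,226),(206,361),.16)]:
    t=np.array(t)+o;s=np.array(s)+o
    print(n,atz(T,*t,z),atz(S,*s,z),tri(ray(T,*t),ray(S,*s)))
print('ytube',atz(T,505,235,.1))
# mat corners
for p in [(157,21),(692,48),(676,431),(131,408)]: print(atz(T,130+p[0]/5-.4,185+p[1]/5-.4,.004))
from scipy.spatial.transform import Rotation as R
print(R.from_quat(manip.sense()['tool_rot']).as_matrix())
E
```

```text
long [0.5609 0.2366 0.164 ] [0.5595 0.2386 0.164 ] [0.561  0.2371 0.1618]
short [0.5714 0.1153 0.089 ] [0.5696 0.1167 0.089 ] [0.5711 0.1153 0.0872]
tube [ 0.5367 -0.2662  0.1   ] [ 0.537  -0.2649  0.1   ] [ 0.5371 -0.2663  0.0991]
cup [ 0.5331 -0.0993  0.06  ] [ 0.5321 -0.096   0.06  ] [ 0.5335 -0.0995  0.0569]
yel [0.5259 0.336  0.16  ] [0.5261 0.3378 0.16  ] [0.5265 0.3369 0.1584]
ytube [ 0.5395 -0.3966  0.1   ]
[0.6212 0.2782 0.004 ]
[0.6179 0.06   0.004 ]
[0.4605 0.0606 0.004 ]
[0.4631 0.28   0.004 ]
[[ 0.9061  0.423  -0.0004]
 [ 0.423  -0.9061  0.0016]
 [ 0.0003 -0.0017 -1.    ]]
```

```bash
cat >> h.py <<'E'
from scipy.spatial.transform import Rotation as Ro
def rel(p,yaw):
    s=manip.sense(); R0=Ro.from_quat(s['tool_rot']); 
    y=np.radians(yaw);c,n=np.cos(y),np.sin(y)
    Rt=Ro.from_matrix(np.array([[c,n,0],[n,-c,0],[0,0,-1]]))
    print(np.round(R0.inv().apply(np.array(p)-s['tcp_pos'])*1000,1),np.round((R0.inv()*Rt).as_rotvec(degrees=True),2))
E
python3 -c "
from h import *
rel((.45,-.2,.25),90);rel((.56,.237,.25),90)"
```

```text
[ 323.  -252.9  -18.9] [ -0.08  -0.07 -64.97]
[ 607.6 -602.3  -18.3] [ -0.08  -0.07 -64.97]
```

Emit:
drive_tool(
  motion=[40, -32, -5, 0, 0, -8, 85, 81, -63, -10, 0, 0, -16, 85, 121, -95, -15, 0, 0, -24, 85, 162, -126, -19, 0, 0, -32, 85, 202, -158, -19, 0, 0, -40, 85, 242, -190, -19, 0, 0, -48, 85, 283, -221, -19, 0, 0, -57, 85, 323, -253, -19, 0, 0, -65, 85],
  force=60,
)

```text
t: 1.15
tcp_pos: [0.4505, -0.1984, 0.25]
tool_rot: [0.705, 0.709, 0.0, -0.001]
force: [0.3, -0.2, -0.5]
finger_gap: 0.992
```

```bash
python3 -c "
from h import *
s=manip.sense();print(s['t'],s['tcp_pos'],s['q'])
rel((.56,.237,.25),90)"
```

```text
1.15 [ 0.45051039 -0.19838087  0.25003047] [-6.42942450e-01  3.24811273e-01  1.73497714e+00  1.27313315e-03
  1.08297674e+00 -6.48479424e-01]
[434.8 111.6   0.7] [-0.01 -0.09  0.28]
```

Emit:
drive_tool(
  motion=[56, 14, 0, 0, 0, 0, 85, 112, 28, 0, 0, 0, 0, 85, 168, 42, 0, 0, 0, 0, 85, 224, 56, 0, 0, 0, 0, 85, 280, 70, 0, 0, 0, 0, 85, 334, 84, 0, 0, 0, 0, 85, 385, 98, 0, 0, 0, 0, 85, 420, 108, 0, 0, 0, 0, 85],
)

```text
t: 2.15
tcp_pos: [0.5564, 0.2246, 0.2503]
tool_rot: [0.705, 0.709, 0.0, -0.001]
force: [-0.3, -0.7, 0.1]
finger_gap: 0.997
```

Emit:
drive_tool(
  motion=[15, 4, 0, 0, 0, 0, 85, 15, 4, 0, 0, 0, 0, 85],
)

```text
t: 2.4
tcp_pos: [0.56, 0.2399, 0.2499]
tool_rot: [0.704, 0.71, -0.0, -0.001]
force: [0.1, -1.1, -0.5]
finger_gap: 0.994
```

```bash
python3 -c "
from h import *
snap('wrist','w1');snap('side','s1');s=snap('top','t1')
s=manip.sense();print(s['t'],s['tcp_pos'],s['qd'])
rel((.56,.237,.12),90)"
```

```text
2.55 [0.55995446 0.238157   0.25021103] [-0.00659745 -0.00209266 -0.00097187  0.0048464  -0.00313923  0.00106985]
[ -1.3   0.2 130.2] [-0.09 -0.05  0.31]
```

View pics/w1.png

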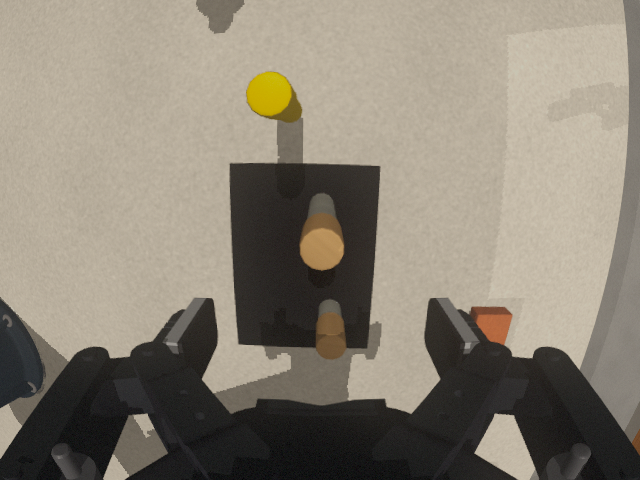

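View pics/s1.png

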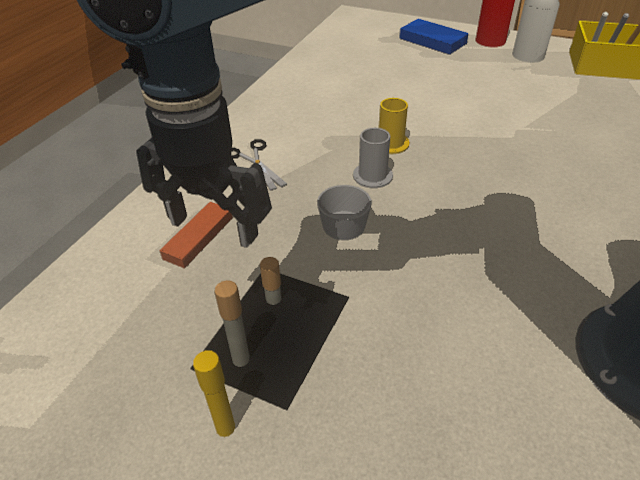

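The wrist view shows the grip's end face at (322,248), centred between the jaws, with the short stick at (331,350) and the yellow one at (270,93), both clear of the jaws. I'll work out the stick's position from this pixel.

```bash
cat >> h.py <<'E'
def watz(s,u,v,z):
    x,y=u-s['cx'],v-s['cy'];r=np.hypot(x,y);a=r/s['fx']
    d=np.array([np.sin(a)*x/r,-np.sin(a)*y/r,-np.cos(a)])
    V=np.array(s['view']);R=V[:3,:3];o=-R.T@V[:3,3];d=R.T@d
    return o+d*(z-o[2])/d[2]
E
python3 -c "
from h import *
W=dict(np.load('pics/w1.npz'));print(watz(W,322,248,.164), watz(W,270,93,.16))"
```

```text
[0.56108725 0.23918875 0.164     ] [0.52815742 0.33754273 0.16      ]
```

Emit:
drive_tool(
  motion=[0, 0, 25, 0, 0, 0, 85, 0, 0, 50, 0, 0, 0, 85, 0, 0, 75, 0, 0, 0, 85, 0, 0, 100, 0, 0, 0, 85, 0, 0, 120, 0, 0, 0, 85, 0, 0, 130, 0, 0, 0, 85, 0, 0, 130, 0, 0, 0, 85],
)

```text
t: 3.42
tcp_pos: [0.5595, 0.2374, 0.1199]
tool_rot: [0.706, 0.709, -0.001, -0.001]
force: [0.3, -0.1, 0.6]
finger_gap: 0.997
```

```bash
python3 -c "
from h import *
snap('side','s2');snap('wrist','w2')
s=manip.sense();print(s['t'],s['tcp_pos'],s['force'])"
```

```text
3.525 [0.56036202 0.23797495 0.12099553] [ 0.68230978 -0.16800381  0.43369924]
```

View pics/s2.png

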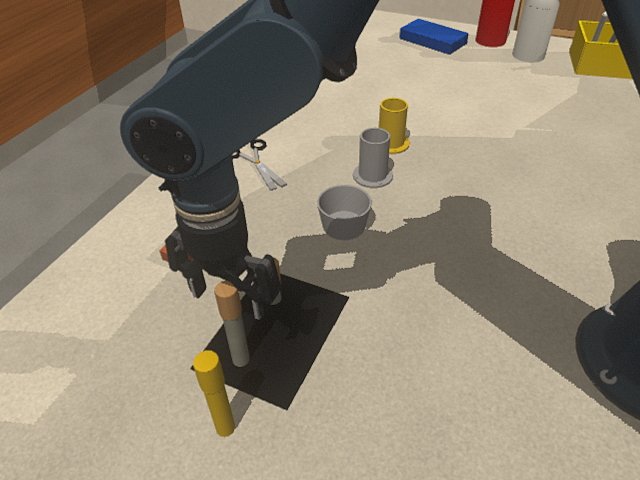

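View pics/w2.png

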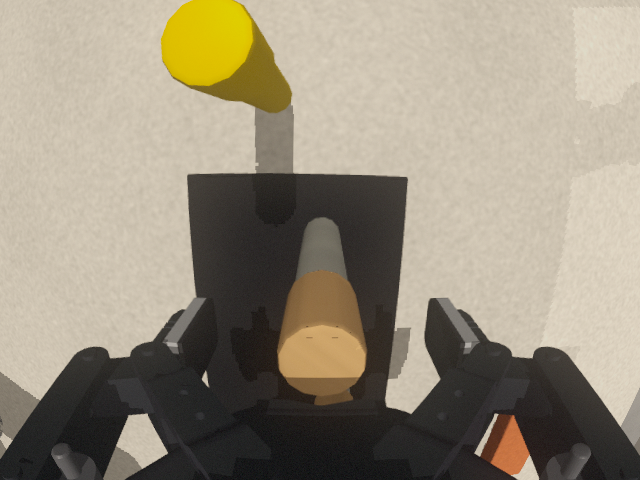

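The grip's end face at (322,352) sits midway between the pads, which are at about x=200 and x=445. I'll close the jaws.

Emit:
drive_tool(
  motion=[0, 0, 0, 0, 0, 0, 55, 0, 0, 0, 0, 0, 0, 40, 0, 0, 0, 0, 0, 0, 20, 0, 0, 0, 0, 0, 0, 10, 0, 0, 0, 0, 0, 0, 10, 0, 0, 0, 0, 0, 0, 10, 0, 0, 0, 0, 0, 0, 10],
  force=60,
)

```text
t: 4.4
tcp_pos: [0.5607, 0.2381, 0.1216]
tool_rot: [0.705, 0.709, 0.001, -0.0]
force: [-0.4, 1.0, 4.9]
finger_gap: 0.336
```

Emit:
drive_tool(
  motion=[0, 0, -15, 0, 0, 0, 10, 0, 0, -30, 0, 0, 0, 10, 0, 0, -50, 0, 0, 0, 10, 0, 0, -75, 0, 0, 0, 10, 0, 0, -100, 0, 0, 0, 10, 0, 0, -120, 0, 0, 0, 10, 0, 0, -135, 0, 0, 0, 10, 0, 0, -140, 0, 0, 0, 10],
)

```text
t: 5.4
tcp_pos: [0.5609, 0.238, 0.2629]
tool_rot: [0.705, 0.709, 0.002, 0.0]
force: [-0.1, -0.6, -1.5]
finger_gap: 0.335
```

```bash
python3 -c "
from h import *
snap('side','s3');snap('wrist','w3')
s=manip.sense();print(s['t'],s['tcp_pos'],s['force'],s['finger_gap'])
rel((.45,0,.265),90);rel((.537,-.2658,.265),90)"
```

```text
5.5 [0.56062789 0.23789698 0.26192062] [ 0.24629857  0.35007963 -1.6366802 ] 0.34175332759372506
[-237.4 -111.8   -3.6] [ 0.07 -0.09  0.28]
[-503.6  -26.1   -3.9] [ 0.07 -0.09  0.28]
```

View pics/s3.png

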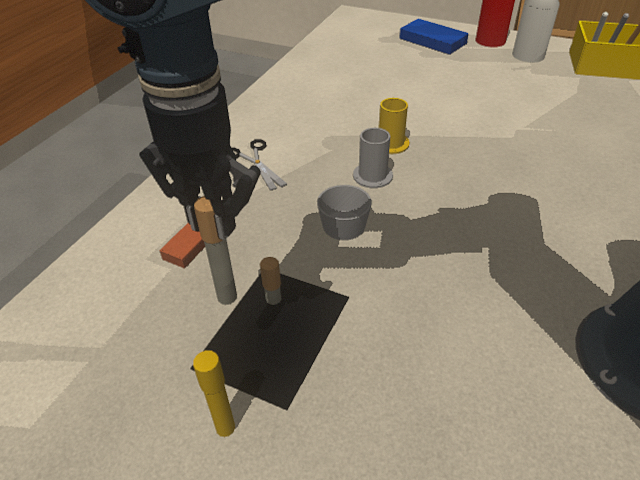

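View pics/w3.png

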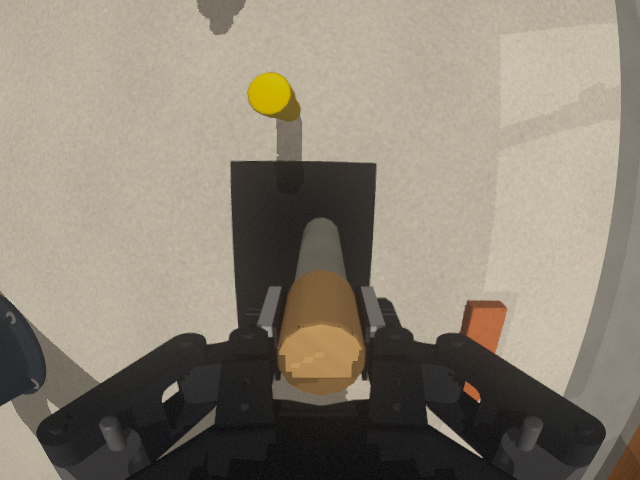

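The long stick hangs straight in the jaws: grip at (207,215) and stone end at (227,300) in the side view. The short stick hasn't moved. I'll carry it across above the cup.

Emit:
drive_tool(
  motion=[-25, -1, -10, 0, 0, 0, 10, -70, -3, -10, 0, 0, 0, 10, -120, -6, -10, 0, 0, 0, 10, -170, -8, -10, 0, 0, 0, 10, -220, -11, -10, 0, 0, 0, 10, -270, -14, -10, 0, 0, 0, 10, -320, -16, -10, 0, 0, 0, 10, -370, -19, -10, 0, 0, 0, 10],
)

```text
t: 6.5
tcp_pos: [0.5427, -0.1336, 0.2702]
tool_rot: [0.705, 0.709, 0.001, -0.001]
force: [1.1, 0.1, -1.9]
finger_gap: 0.336
```

Emit:
drive_tool(
  motion=[-50, -2, 0, 0, 0, 0, 10, -95, -5, 0, 0, 0, 0, 10, -120, -6, 0, 0, 0, 0, 10, -133, -7, 0, 0, 0, 0, 10, -133, -7, 0, 0, 0, 0, 10, -133, -7, 0, 0, 0, 0, 10],
)

```text
t: 7.25
tcp_pos: [0.5363, -0.2649, 0.2698]
tool_rot: [0.705, 0.709, 0.001, -0.002]
force: [-1.1, -0.0, -1.2]
finger_gap: 0.334
```

```bash
python3 -c "
from h import *
snap('side','s4');snap('top','t4');snap('wrist','w4')
s=manip.sense();print(s['t'],s['tcp_pos'],s['force'],s['finger_gap'],s['q'])
rel((.537,-.2658,.125),90)
b=cv2.imread('pics/s4.png');cv2.imwrite('pics/c5.png',cv2.resize(b[30:190,310:460],None,fx=3.7,fy=3.7,interpolation=2))"
```

```text
7.4 [ 0.53651287 -0.26525411  0.27009566] [-0.20997416 -0.11555934 -1.89334166] 0.33351806464593237 [-0.6467097   0.45098539  1.45505198  0.00211021  1.23767775 -0.65385773]
[ -1.    0.6 145.1] [-0.03 -0.16  0.37]
```

View pics/c5.png

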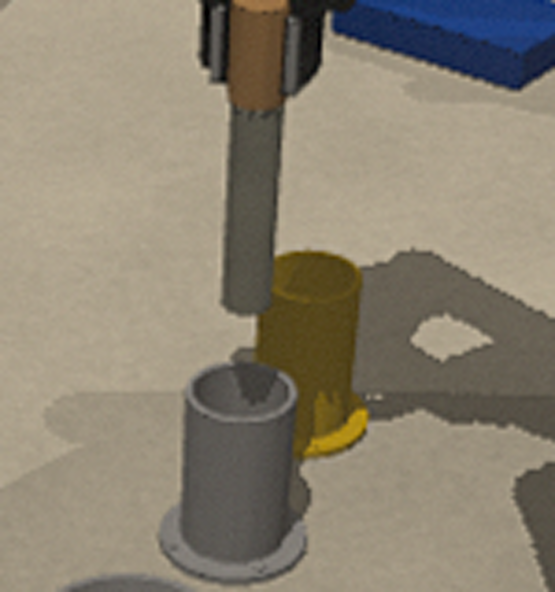

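View pics/w4.png

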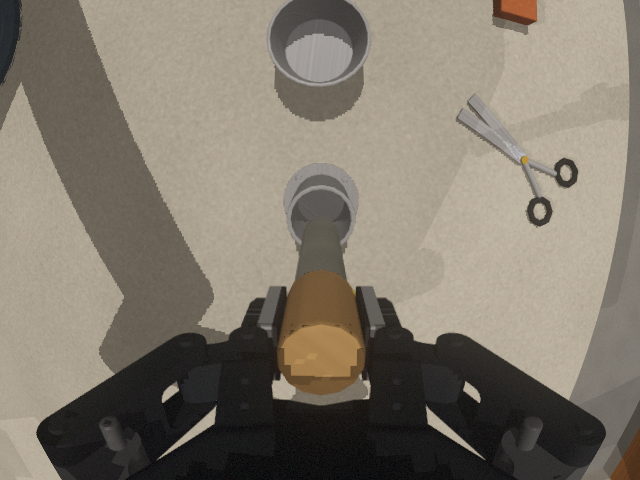

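View pics/t4.png

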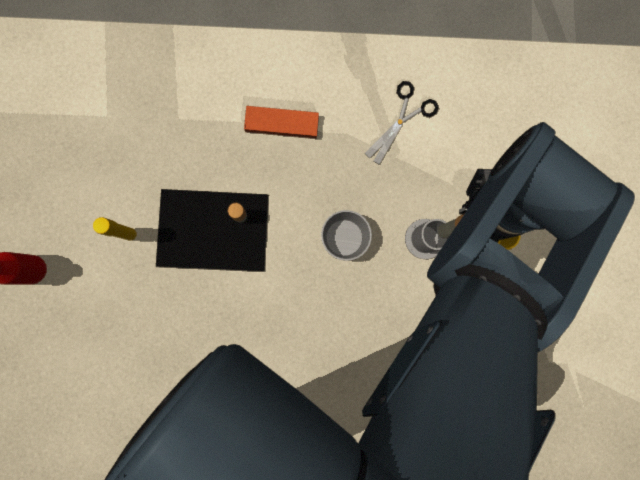

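```bash
python3 -c "
from h import *
S=dict(np.load('pics/s4.npz'));W=dict(np.load('pics/w4.npz'))
print('stone end',atz(S,376.1,111.2,.1525),'rim wrist',watz(W,321,218,.1))
"
```

```text
stone end [ 0.53736878 -0.26826393  0.1525    ] rim wrist [ 0.53691958 -0.26455013  0.1       ]
```

The stone end is within about 3 mm of the tube's axis in two views, against 13 mm of clearance, so I'll lower it.

Emit:
drive_tool(
  motion=[0, 1, 20, 0, 0, 0, 10, 0, 1, 40, 0, 0, 0, 10, 0, 1, 60, 0, 0, 0, 10, 0, 1, 80, 0, 0, 0, 10, 0, 1, 100, 0, 0, 0, 10, 0, 1, 120, 0, 0, 0, 10, 0, 1, 132, 0, 0, 0, 10, 0, 1, 138, 0, 0, 0, 10],
)

```text
t: 8.4
tcp_pos: [0.5375, -0.2644, 0.1316]
tool_rot: [0.705, 0.71, 0.001, -0.001]
force: [0.5, -0.0, -1.3]
finger_gap: 0.333
```

Emit:
drive_tool(
  motion=[0, 0, 2, 0, 0, 0, 10, 0, 0, 4, 0, 0, 0, 10, 0, 0, 4, 0, 0, 0, 10],
)

```text
t: 8.78
tcp_pos: [0.5377, -0.2645, 0.128]
tool_rot: [0.705, 0.71, 0.001, -0.001]
force: [1.2, 0.9, -0.9]
finger_gap: 0.333
```

Still 2 mm or so above the floor with no contact. I'll go on in small steps.

Emit:
drive_tool(
  motion=[0, 0, 1, 0, 0, 0, 10, 0, 0, 2, 0, 0, 0, 10, 0, 0, 3, 0, 0, 0, 10, 0, 0, 3, 0, 0, 0, 10],
)

```text
t: 9.28
tcp_pos: [0.5378, -0.2647, 0.1256]
tool_rot: [0.705, 0.71, 0.001, -0.001]
force: [-1.0, 0.1, 2.9]
finger_gap: 0.339
```

```bash
python3 -c "
from h import *
snap('side','s5');snap('wrist','w5')
s=manip.sense();print(s['t'],s['tcp_pos'],s['force'],s['finger_gap'])
b=cv2.imread('pics/s5.png');cv2.imwrite('pics/c6.png',cv2.resize(b[30:190,310:460],None,fx=3.7,fy=3.7,interpolation=2))"
```

```text
9.375 [ 0.53777568 -0.26467749  0.12556912] [-0.40673246  0.29036138  3.60329008] 0.33721798030837014
```

View pics/c6.png

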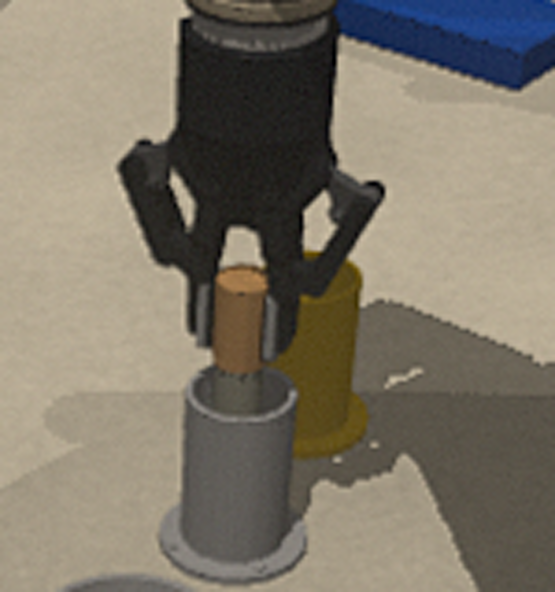

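The stick is in the tube. The force changed from about −1.5 to +3.6 N at TCP z 0.1256, which is the height expected at the floor. I'll open the jaws gently and then back straight up.

Emit:
drive_tool(
  motion=[0, 0, 0, 0, 0, 0, 34, 0, 0, 0, 0, 0, 0, 40, 0, 0, 0, 0, 0, 0, 50, 0, 0, 0, 0, 0, 0, 65, 0, 0, 0, 0, 0, 0, 75, 0, 0, 0, 0, 0, 0, 75],
  force=20,
)

```text
t: 10.12
tcp_pos: [0.5378, -0.2647, 0.1255]
tool_rot: [0.705, 0.71, 0.001, -0.001]
force: [0.5, 0.2, -0.3]
finger_gap: 0.878
```

Emit:
drive_tool(
  motion=[0, 0, -10, 0, 0, 0, 75, 0, 0, -25, 0, 0, 0, 75, 0, 0, -45, 0, 0, 0, 75, 0, 0, -70, 0, 0, 0, 75, 0, 0, -95, 0, 0, 0, 75, 0, 0, -120, 0, 0, 0, 75, 0, 0, -130, 0, 0, 0, 75, 0, 0, -130, 0, 0, 0, 75],
)

```text
t: 11.12
tcp_pos: [0.5381, -0.2652, 0.2566]
tool_rot: [0.705, 0.71, 0.001, 0.0]
force: [-0.3, 0.3, 0.0]
finger_gap: 0.876
```

```bash
python3 -c "
from h import *
snap('side','s6');snap('wrist','w6')
s=manip.sense();print(s['t'],s['tcp_pos'],s['force'],s['finger_gap'])
b=cv2.imread('pics/s6.png');cv2.imwrite('pics/c7.png',cv2.resize(b[30:190,310:460],None,fx=3.7,fy=3.7,interpolation=2))"
```

```text
11.225 [ 0.5372879  -0.26459748  0.25490405] [-0.38411099 -0.37704639 -0.22688511] 0.8794270541455613
```

View pics/c7.png

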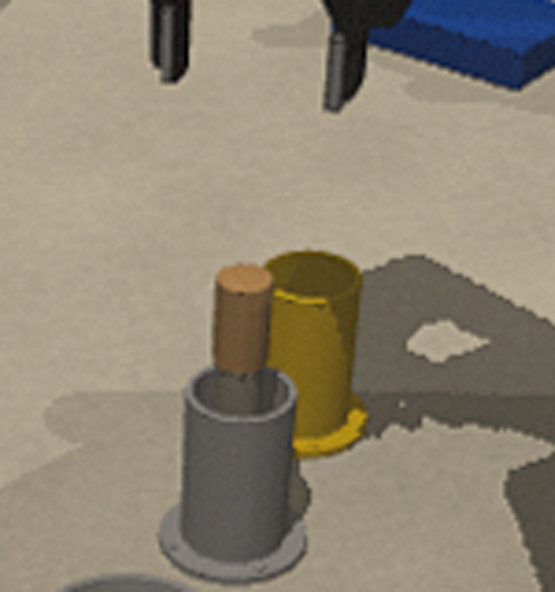

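View pics/s6.png

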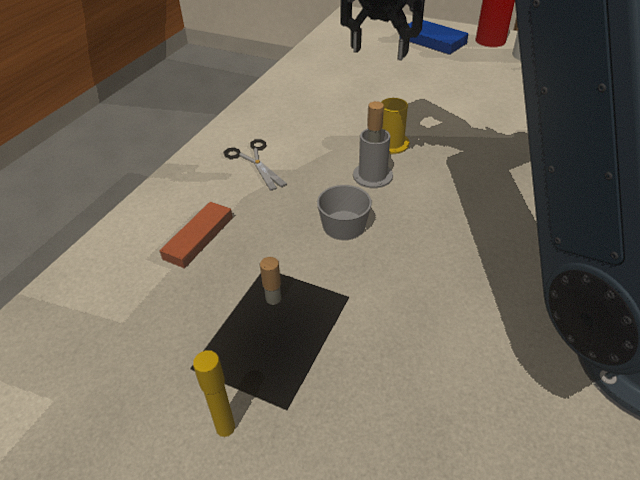

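View pics/w6.png

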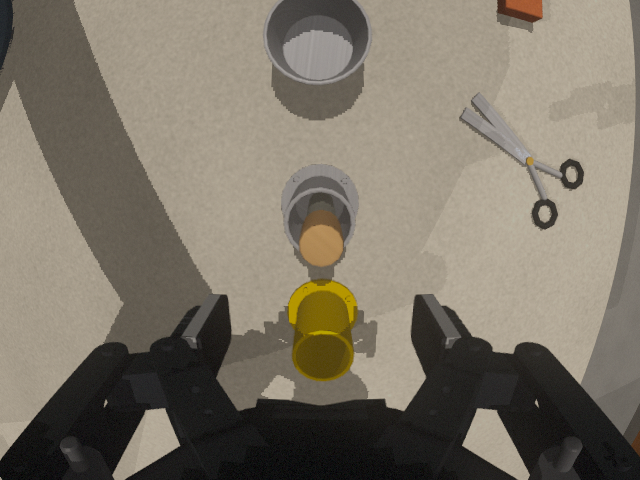

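The stick stands free in the steel tube: end face at about (375,105) in the side view and (321,244) in the wrist view. The cup, the short stick and the look-alikes look unmoved. I'll check the height of its top and hand in.

```bash
python3 -c "
from h import *
S=dict(np.load('pics/s6.npz'));W=dict(np.load('pics/w6.npz'))
print(watz(W,321,244,.168),atz(S,375.3,105,.168))
p=watz(W,321,244,.168);o=-np.array(W['view'])[:3,:3].T@np.array(W['view'])[:3,3]
d=(p-o)/np.linalg.norm(p-o);print(tri((o,d),ray(S,375.3,105)))
a=cv2.imread('pics/side0.png').astype(int);b=cv2.imread('pics/s6.png').astype(int)
d=abs(a-b).sum(2)
print('diff cup',d[190:238,318:371].mean(),'short',d[258:305,260:282].mean(),'yellow',d[350:435,195:235].mean())
manip.sign_off()"
```

```text
[ 0.53811378 -0.26328292  0.168     ] [ 0.5381665  -0.26366363  0.168     ]
[ 0.53807139 -0.2632288   0.16824305]
diff cup 5.73624213836478 short 6.841392649903288 yellow 8.851470588235294
the job is handed in; nothing more can be done
```

The long stick is stone end down in the steel tube, at the bottom, and released. I gripped it by its wooden end, carried it over the cup and lowered it until it touched the floor of the bore. Then I opened the jaws and backed about 130 mm straight up, and handed the job in at about 11 s.

- **Depth:** the stick's top measured 168.2 mm high from the side and wrist cameras, against 168 mm expected when it is fully down. While lowering, the force changed from about −1.5 to +3.6 N at the expected height.
- **Position:** it stands upright, free of the gripper, about 3 mm off the tube's axis.
- **Other objects:** the cup, the short stick and the yellow stick show no visible movement between the first and last side pictures. The yellow tube also looked unmoved, though I judged that by eye only.

None of the checks failed or disagreed. I took no picture during the second after hand-in, because nothing more could be done once it was in.

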